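# Hang a copper link on the test bar and clip the sensor to it

## Task

Get the copper link that has an upright tab ready for its resistance test: set it gently astride the white test bar, between the two black collars, so that it sits fully down with one leg on each side, and let go. Then take the spring clip with the sensor off its rest and clip it, standing upright, onto the top edge of the link's tab. Leave the link without a tab and the other things on the bench where they are.

Things in the scene. Friction and masses are not known exactly. Their poses are not given: they have to be found in the camera images.
- stand: Fixed test stand, place and yaw vary. Black base 80 x 250 x 12; aluminium end posts 34 x 22, 105 high, at y = +-110; a white level square bar 20 x 20 along y, underside 80 and top 100 above the bench. Two black square collars (28 x 28 round the bar, 6 wide) at y = +-45: 84 free between them. Origin: centre of base's underside; x across the bar, z up.
- bar_top (a point): Middle of the bar's top face (100 above the stand's origin), halfway between the collars; axes as the stand.
- link: Copper link with a tab, 300 g: an upside-down U, 36 x 36 in plan. Legs 5 thick, outer faces at x = +-18, inner +-13, 36 wide along y. Crown underside 60, top 66 above the feet; from its middle rises the tab, 5 thick (x), 30 wide (y), to 93. Starts standing on its feet on the bench. Origin: between the feet at foot level; z up. Grip from above across the legs (36, along x).
- link_seat (a point): Middle of the underside of the link's crown (60 above its origin): meets bar_top when the link is hung; axes as the link.
- link_tab (a point): Middle of the top edge of the link's tab (93 above its origin); axes as the link.
- rest: Fixed clip rest, place and yaw vary: black base 60 x 140 x 18 with an upright aluminium strip, 5 thick (x), 130 long (y), top edge 75 above the bench. Origin: centre of the base's underside.
- clip: Black spring clip with grey sensor pod, 45 g, 18 wide (y), 80 tall, parked jaws down, 14 deep on the rest's strip, handles up. Origin: between the jaw tips, mid-edge; z up, x from the straight half to the lever. Straight half: flat, z 0 to 80, x -8.5 to -2.5; pod outside its jaw, x -20.5 to -8.5, z 6 to 30. Squeeze the handles at z = 62, from 34 to 23 wide (9 N); jaws take 24 deep.
- clip_lever (a joint): Clip lever's angle, rad: 0 nipping a 5 mm edge, 0.38 fully squeezed (jaw tips 17 apart), -0.16 shut on nothing. Pivot at clip x = 0, z = 32; its jaw's inner face is at x = +2.5; its handle leans out to a round roll, radius 4, centred at x = 21.5, z = 62 (at 0 rad). Letting go shuts it.
- plain_link: The other copper link, the same U without a tab, 66 high, standing on the bench; leave it alone. Origin: centre between its feet.
- screwdriver: A loose screwdriver lying on the bench; leave it alone.
- meter: A hand-held grey meter, 75 x 150 x 34, lying on the bench; leave it alone. Origin: centre of its underside.
- jar: A small jar, 56 across, 70 tall; leave it alone. Origin: centre of its underside.
- spool: A white plastic bobbin standing on end, 50 across, 40 tall; leave it alone. Origin: centre of its underside.
Things that resemble listed ones, but are neither listed nor needed, are in the scene too. Leave any green or pink look-alike of the link alone. There is more than one size of the clip; the one meant has the size given above.

How it is judged (in metres and radians):
On the way, in this order (a step that is already met when the one before it is completed fails the run):
1. the tabbed link sits fully down astride the bar between the collars, let go (x of link_seat in the frame of bar_top between -0.005 and 0.005 m and y of link_seat in the frame of bar_top between -0.025 and 0.025 m and z of link_seat in the frame of bar_top between -0.003 and 0.003 m and angle between the y axis of link and the y axis of stand, either way round below 0.17 rad and angle between link's own z axis and vertical below 0.12 rad and contact force between the fingers and link below 0.05 N), for 0.2 s.
2. the clip nips the top edge of the link's tab, let go (all of step 1 and x of link_tab in the frame of clip between -0.006 and 0.006 m and y of link_tab in the frame of clip between -0.02 and 0.02 m and z of link_tab in the frame of clip between 0.005 and 0.03 m and value of joint clip_lever between -0.06 and 0.1 rad and angle between clip's own z axis and vertical below 0.3 rad and contact force between the fingers and clip below 0.05 N), for 0.2 s.
At the end, for the whole second after the job is handed in: Link astride the bar: crown within 3 mm of its top, 5 mm across, 25 mm along from the middle, square within 10 deg, upright within 7. Clip nips the tab 5 to 30 mm deep, within 6 mm across and 20 along, lever -0.06 to 0.10 rad, upright within 17 deg. Both let go, still (0.02 m/s) (all of step 2 and linear speed of each of link, clip below 0.02 m/s); the robot touches nothing.
It fails at once if the link is dropped or forced onto the stand (over 60 N) (contact force between link and stand above 60 N).
It fails at once if the link without a tab is moved by more than 25 mm (distance of plain_link from where it was at the start of the episode above 0.025 m).
It fails at once if another thing on the bench is moved by more than 25 mm (distance of any of screwdriver, meter, jar, spool from where it was at the start of the episode above 0.025 m).
It also fails if it takes over 53 s, if anything falls off the work surface, if the arm or the gripper's body presses on something with over 40 N, if the wrist force passes 120 N, or if a joint passes its speed limit or range.

## Robot

A 7-joint arm with a two-finger parallel gripper is mounted at the origin on the work surface. World frame = base frame: x ahead of the robot, y to its left, z up, the work surface at z = 0. Lengths are in mm, angles in rad, forces in N, time in s.
With the tool pointing down it reaches from about 425 to 950 mm from the base axis. Payload 4.7 kg.
Tool frame: the origin (TCP) lies at the very end of the fingers, on their centre line; the grasp point (between the pads) lies 19 mm behind it; z points along the fingers, y is the line along which they close (so a half turn about z gives the same grasp; the last joint's range is limited). The gripper opens to 85 mm and grips with 20 to 120 N. Pads are 22 mm wide; open, the fingers measure 114 mm over their backs; the gripper's body (76 mm by 85 mm) begins 54 mm behind the grasp point. The pads swing forward as they close: fully open they stand 13 mm farther back than shut.
Start: joints at [-1.291, 0.469, -0.049, 1.532, 0.024, 1.141, -0.082], TCP at [205.102, 643.106, 192.035] pointing down, gripper open.
Joint ranges: [-2.59, 2.59], [-0.33, 1.99], [-1.39, 1.29], [0.1, 2.45], [-1.04, 4.18], [0.21, 1.99], [-2.66, 2.66]. Speed limits (rad/s): [2.57, 2.57, 3.14, 3.14, 3.14, 3.14, 3.14].

## Interface

Orientations are given as [roll, pitch, yaw] about the fixed x, y, z axes, in that order (R = Rz(yaw) Ry(pitch) Rx(roll)).
In Python, from plant import bot gives the robot as it stands.
- The arm moves only by the shell command python3 -m creep 'ROWS'. ROWS is JSON, a list of rows, each an object with "translation": the shift along the tool's x, y, z normalised to -1 to 1, where 1 is 80 mm, a list of three; "angular": the turn, a rotation vector about the tool's x, y, z normalised to -1 to 1, where 1 is 180 degrees, a list of three; "gripper": the closure, from -1 (fully open) to 1 (shut). In form: [{"translation": [tx, ty, tz], "angular": [wx, wy, wz], "gripper": gripper}, ...]. A call has 1 to 5 rows; each row is the pose to reach, as a shift and turn from the pose commanded when the call began, along the tool's axes at that moment, turning the shorter way round; what a row does not reach only later rows make up. A row lasts 1/8 s, in which the tool goes at most 62.5 mm and 10.7 degrees, less where a joint would pass 70% of its speed; a pose out of reach is approached as far as the arm can. A call with a number of a shift or a turn outside -1 to 1 is refused whole. A call with a gripper value outside its range is refused whole. The fingers move at their own pace and stop on an object; the grip force is fixed at half the most. Time passes only in rows, so rows that repeat a pose let the fingers close. It gives the time, the measured TCP pose, the force, the opening and the grip force at its end, in the units of the state.
- bot.read_state(): the state, without advancing time (a new reading comes with each control period).
- bot.grab_frame(name): name is "scene" or "top" or "wrist"; returns a dict with "frame" (420x560x3 uint8, red, green, blue), "z_map" (420x560 float32, mm along the optical axis (not along the pixel's ray), 0 where there is no reading), "mtx" (3x3 intrinsics, pixels), "R" (3x3) and "t" (3): a world point X has camera coordinates R X + t; the wrist camera has in their place "T_tool_cam" (4x4, takes a point from camera to tool coordinates, whose origin is the TCP and whose axes are the flange's). Camera axes: x right, y down, z forward; pixel columns grow to the right and rows downward; lengths in mm; the calibration is good to about 2 mm. A picture is of the moment at which its call begins: read the wrist's pose just before it.
- bot.sign_off(): hands the job in; it is judged then, once.
The state is a dict: "t": time; "joint_pos": joint angles; "qvel": joint speeds; "tau": joint torques, N m; "tcp_pos": TCP position; "orientation": TCP orientation; "ft_force": force on the tool from outside, world axes, zero at the start; "moment": the same for the moment, N m; "opening": finger opening in mm; "gripper_force": force on a finger pad.
Only numpy, scipy, OpenCV 4.12 (cv2) and the standard library are available. Lean on these libraries where they do the work, as an engineer would, in place of code of your own. Each camera call takes 0.05 s, during which the arm holds its last target. There are 200 camera calls.

## Working session

There is one attempt and no reset: what is moved stays moved. The work goes in short steps, Python scripts to look and compute and a shell command to move; the robot and the scene stay as the last step left them, time stands still between calls to the robot, and variables do not carry over. Pictures are saved under pics/ and viewed, at most 10 in all, crops included, and the job is handed in when it is done.

```bash
ls; mkdir -p pics; python3 - <<'E'
from plant import bot
import cv2,pickle
s=bot.read_state();print(s)
D={}
for n in("scene","top"):
    f=bot.grab_frame(n);D[n]=f;cv2.imwrite(f"pics/{n}0.png",f["frame"][:,:,::-1]);print(n,f["mtx"],f["R"],f["t"])
pickle.dump(D,open("f0.pkl","wb"))
E
```

```text
pics
{'t': 0.0, 'joint_pos': array([-1.29092238,  0.46946669, -0.04863605,  1.53367869,  0.02408033,
        1.14094877, -0.08229296]), 'qvel': array([-0.00031626, -0.000199  , -0.00055632, -0.00222636, -0.00062416,
       -0.00014992,  0.00097178]), 'tau': array([ 1.63421369e-04, -5.10296702e+01, -4.64105315e-02, -2.37705767e+01,
        1.07237991e-02,  7.57972186e-03,  4.67703828e-06]), 'tcp_pos': array([204.892657  , 642.48064293, 190.95100976]), 'orientation': array([-3.13967593e+00,  3.12000156e-05,  2.83288553e+00]), 'ft_force': array([-0.5546115 ,  0.12356429,  0.98419065]), 'moment': array([-0.01900614, -0.03222774, -0.01352123]), 'gripper_force': 0.0, 'opening': 85.13180080015499}
scene [[405.23325912   0.         276.70403843]
 [  0.         405.23325912 210.15345668]
 [  0.           0.           1.        ]] [[-0.84286955  0.5379845  -0.01198339]
 [ 0.41746653  0.63967603 -0.64539621]
 [-0.33954767 -0.54898748 -0.76375397]] [ 517.16024683 -176.17691638 1105.71620348]
top [[545.47401452   0.         276.60928148]
 [  0.         545.47401452 216.09121506]
 [  0.           0.           1.        ]] [[-0.03573903 -0.99935212 -0.00424966]
 [-0.97745722  0.03584082 -0.20806927]
 [ 0.20808677 -0.00328233 -0.97810486]] [   4.19500771  596.1814379  1165.47071658]
```

View pics/scene0.png

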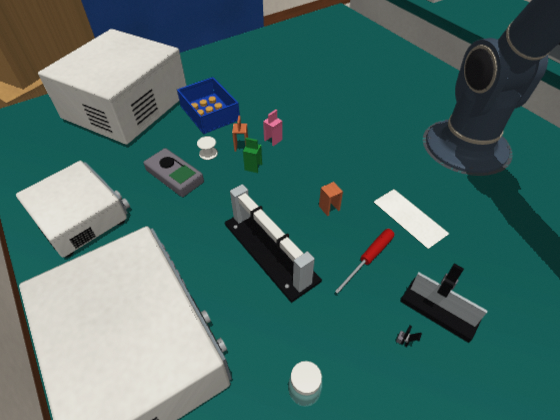

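View pics/top0.png

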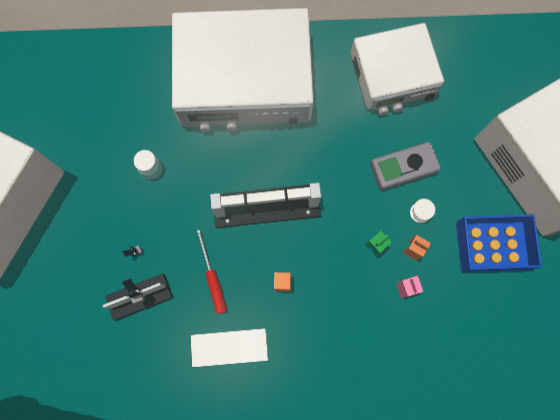

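The scene view shows:
- Tabbed copper link at (240,132), plain copper link at (331,198).
- Green look-alike at (253,155), pink look-alike at (274,128).
- Stand at (270,240), clip on its rest at (452,278), small loose clip at (408,336).

In the top view the same things are at:
- Tabbed link (419,246), plain link (283,281), green (380,242), pink (410,287).
- Clip on the rest (132,290), small clip (133,251), stand (267,203).

I choose the orange tabbed link at (419,246) and the large clip on the rest at (132,290). Next is a close crop to check the choice, then measuring.

```bash
cat > h.py <<'E'
import numpy as np,cv2,pickle
def cloud(f,s=None):
    z=f["z_map"].astype(float);h,w=z.shape
    v,u=np.mgrid[:h,:w]
    K=f["mtx"];c=np.stack([(u-K[0,2])/K[0,0]*z,(v-K[1,2])/K[1,1]*z,z],-1)
    if "R" in f: W=(c-f["t"])@f["R"]
    else:
        from scipy.spatial.transform import Rotation as Rn
        T=f["T_tool_cam"];R=Rn.from_euler("xyz",s["orientation"]).as_matrix()
        W=(c@T[:3,:3].T+T[:3,3])@R.T+s["tcp_pos"]
    W[z==0]=np.nan
    return W
def ray(f,uv,h):
    K=f["mtx"];d=np.linalg.inv(K)@[uv[0],uv[1],1];d=f["R"].T@d;o=-f["R"].T@f["t"]
    return o+d*(h-o[2])/d[2]
def rect(P):  # xy points -> centre, size, angle of the long side
    (c,sz,a)=cv2.minAreaRect(np.float32(P));a=np.deg2rad(a)
    if sz[0]<sz[1]: sz=sz[::-1];a+=np.pi/2
    return np.round(c,1),np.round(sz,1),round((a+np.pi/2)%np.pi-np.pi/2,3)
E
python3 - <<'E'
from h import *
D=pickle.load(open("f0.pkl","rb"))
for n,bx in(("top",{"link":(400,230,440,265),"plain":(268,268,297,295),"stand":(205,178,325,230),"clip":(95,270,180,322),"green":(365,228,395,258)}),("scene",{"link":(228,112,250,152),"plain":(316,180,345,216),"stand":(222,180,325,298),"clip":(395,260,490,340)})):
    f=D[n];W=cloud(f);hsv=cv2.cvtColor(f["frame"],cv2.COLOR_RGB2HSV)
    for k,(a,b,c,d) in bx.items():
        P=W[b:d,a:c].reshape(-1,3);H=hsv[b:d,a:c].reshape(-1,3).astype(int)
        if k in("link","plain"): m=((H[:,0]<18))&(H[:,1]>120)&(H[:,2]>60)
        else: m=P[:,2]>5
        P=P[m];P=P[np.isfinite(P[:,0])]
        print(n,k,len(P),"z hist",np.histogram(P[:,2],bins=np.arange(0,125,6))[0])
        bands={"link":[(60,72),(80,100)],"plain":[(60,72)],"stand":[(90,96),(97,102.5),(102.6,109),(5,20)],"clip":[(68,79),(8,24),(85,160)],"green":[(60,75),(80,100)]}[k]
        for lo,hi in bands:
            q=P[(P[:,2]>lo)&(P[:,2]<hi)]
            if len(q)>4: print("   ",lo,hi,len(q),q.mean(0).round(1),rect(q[:,:2]))
f=D["top"]["frame"]
a=cv2.resize(f[225:275,360:440],None,fx=5,fy=5,interpolation=2);b=cv2.resize(f[240:325,95:175],None,fx=5,fy=5,interpolation=2)
g=D["scene"]["frame"];c=cv2.resize(g[100:180,220:300],None,fx=5,fy=5,interpolation=2)[:,:,:];
o=np.zeros((600,800,3),np.uint8);o[:250,:400]=a;o[:425,400:]=b;o[250:600,:400]=c[:350]
cv2.imwrite("pics/crop1.png",o[:,:,::-1])
E
```

```text
top link 355 z hist [  1   1  10  11  12  10  13  10  12  15 102  91  12  10  16  26   3   0
   0   0]
    60 72 193 [ 515.2 -328.6   65.9] (array([ 516.4, -330.5]), array([36.5, 35.5]), np.float64(-0.604))
    80 100 53 [ 516.2 -330.    89.8] (array([ 516.6, -330.4]), array([28.9,  6.3]), np.float64(1.001))
top plain 272 z hist [  0   0   0   0   0   0   3   2   0   3 151 111   2   0   0   0   0   0
   0   0]
    60 72 262 [449.7 -23.3  65.8] (array([449.8, -22.9]), array([35.8, 33. ]), np.float64(-0.04))
top stand 3661 z hist [  46 1191  950   31   13   14   15   12   15   13    8   16   16   41
   69  109  690  384   28    0]
    90 96 109 [628.6  -2.7  93.8] (array([631.9,   6. ]), array([235.3,  30.7]), np.float64(-1.498))
    97 102.5 679 [633.2   6.5  99.9] (array([633.8,   6.4]), array([240.3,  34. ]), np.float64(-1.499))
    102.6 109 338 [632.7   5.4 104.8] (array([633.3,   6.4]), array([241.6,  34.3]), np.float64(-1.499))
    5 20 2203 [621.9   6.4  11.6] (array([640.3,   9.5]), array([281.1, 124.4]), np.float64(1.534))
top clip 1810 z hist [ 31  53 648 484  28  17  20  23
[... 1400 characters left out ...]
78 [635.6  11.4 100.5] (array([635.9,   7. ]), array([239.4,  32.7]), np.float64(-1.5))
    102.6 109 409 [634.2  24.3 105.3] (array([635.5,   4.8]), array([244. ,  34.1]), np.float64(-1.496))
    5 20 2488 [644.7  14.3  12.7] (array([574.9,  -5.7]), array([256.2, 226.2]), np.float64(-1.384))
scene clip 3341 z hist [ 20 123 355 980 159 148 160 162 173 137 144 153 257  36  26  46  12  24
  20  23]
    68 79 370 [431.4 305.3  73.9] (array([430.7, 302.5]), array([129.9,  19.9]), np.float64(-1.231))
    8 24 1418 [448.9 309.5  18.4] (array([473.9, 314.8]), array([142.2, 134.9]), np.float64(-1.293))
    85 160 329 [437.3 292.5 117.9] (array([437.7, 294. ]), array([45.4, 22.8]), np.float64(0.409))
```

View pics/crop1.png

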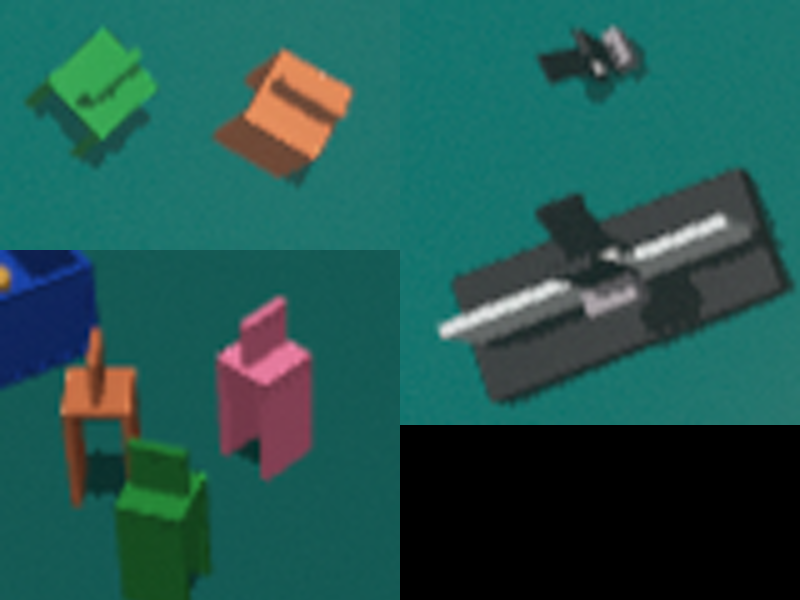

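The crops confirm it: the link is orange with a tab (top view 419,246), and the clip on the strip is the large one, with its pod on the low-x side. Both views agree to about 2 mm. Next I'll plan a move to a wrist view above the clip.

```bash
cat > plan.py <<'E'
import sys,numpy as np
from scipy.spatial.transform import Rotation as Rn
from plant import bot
# plan.py x y z toolYangle n : units of each of n calls, cylinder path from the measured pose
def plan(tgt,ang,n):
    s=bot.read_state();p=np.array(s["tcp_pos"]);R0=Rn.from_euler("xyz",s["orientation"]).as_matrix()
    yd=R0[:,1];a0=np.arctan2(yd[1],yd[0])
    da=(ang-a0+np.pi)%(2*np.pi)-np.pi
    A0,A1=[np.arctan2(v[1],v[0]) for v in(p,tgt)];r0,r1=np.hypot(*p[:2]),np.hypot(*tgt[:2])
    print("at",p.round(1),"toolY",round(a0,3))
    cmdR=R0;cp=p
    for i in range(1,n+1):
        k=i/n;A=A0+(A1-A0)*k;r=r0+(r1-r0)*k
        q=np.array([r*np.cos(A),r*np.sin(A),p[2]+(tgt[2]-p[2])*k])
        a=a0+da*k;y=np.array([np.cos(a),np.sin(a),0]);z=np.array([0,0,-1.]);R=np.c_[np.cross(y,z),y,z]
        print("T",(cmdR.T@(q-cp)/80).round(3),"A",(Rn.from_matrix(cmdR.T@R).as_rotvec()/np.pi).round(4))
        cp,cmdR=q,R
if __name__=="__main__":
    a=[float(v) for v in sys.argv[1:]];plan(np.array(a[:3]),a[3],int(a[4]))
E
python3 - <<'E'
from plant import bot
f=bot.grab_frame("wrist");print(f["T_tool_cam"].round(3),f["mtx"])
E
python3 plan.py 420 300 330 0.36 7
```

```text
[[-0.00000e+00 -9.65000e-01 -2.63000e-01  6.57360e+01]
 [ 1.00000e+00 -0.00000e+00  0.00000e+00  1.28000e-01]
 [-0.00000e+00 -2.63000e-01  9.65000e-01 -1.82425e+02]
 [ 0.00000e+00  0.00000e+00  0.00000e+00  1.00000e+00]] [[302.68928847   0.         279.42272786]
 [  0.         302.68928847 210.49509406]
 [  0.           0.           1.        ]]
at [205.  642.6 191.2] toolY 1.262
T [-0.746 -0.317 -0.247] A [-0.0005  0.0001  0.041 ]
T [-0.731 -0.289 -0.248] A [0.    0.    0.041]
T [-0.716 -0.262 -0.248] A [0.    0.    0.041]
T [-0.699 -0.237 -0.248] A [0.    0.    0.041]
T [-0.682 -0.214 -0.248] A [0.    0.    0.041]
T [-0.663 -0.192 -0.248] A [0.    0.    0.041]
T [-0.645 -0.172 -0.248] A [0.    0.    0.041]
```

```bash

python3 -m creep '[{"translation":[-0.37,-0.16,-0.02],"angular":[0,0,0.02],"gripper":-1},{"translation":[-0.746,-0.317,-0.05],"angular":[0,0,0.041],"gripper":-1}]' >/dev/null
python3 -m creep '[{"translation":[-0.37,-0.15,-0.02],"angular":[0,0,0.02],"gripper":-1},{"translation":[-0.731,-0.289,-0.05],"angular":[0,0,0.041],"gripper":-1}]' >/dev/null
python3 -m creep '[{"translation":[-0.36,-0.13,-0.02],"angular":[0,0,0.02],"gripper":-1},{"translation":[-0.716,-0.262,-0.05],"angular":[0,0,0.041],"gripper":-1}]'
python3 -m creep '[{"translation":[-0.35,-0.12,-0.02],"angular":[0,0,0.02],"gripper":-1},{"translation":[-0.699,-0.237,-0.05],"angular":[0,0,0.041],"gripper":-1}]' >/dev/null
python3 -m creep '[{"translation":[-0.34,-0.11,-0.02],"angular":[0,0,0.02],"gripper":-1},{"translation":[-0.682,-0.214,-0.05],"angular":[0,0,0.041],"gripper":-1}]' >/dev/null
python3 -m creep '[{"translation":[-0.33,-0.10,-0.02],"angular":[0,0,0.02],"gripper":-1},{"translation":[-0.663,-0.192,-0.05],"angular":[0,0,0.041],"gripper":-1}]' >/dev/null
python3 -m creep '[{"translation":[-0.33,-0.09,-0.02],"angular":[0,0,0.02],"gripper":-1},{"translation":[-0.645,-0.172,-0.05],"angular":[0,0,0.041],"gripper":-1},{"translation":[-0.645,-0.172,-0.05],"angular":[0,0,0.041],"gripper":-1}]'
cat > look.py <<'E'
import sys
from h import *
from plant import bot
n=sys.argv[1];s=bot.read_state();f=bot.grab_frame("wrist");f["s"]=s
pickle.dump(f,open(n+".pkl","wb"));cv2.imwrite(f"pics/{n}.png",f["frame"][:,:,::-1])
E
python3 look.py w1
```

```text
t: 0.9
tcp_pos: [335.7, 504.8, 204.2]
orientation: [3.142, -0.0, 2.442]
ft_force: [0.5, 0.1, 0.8]
opening: 85.5
gripper_force: 0.0
t: 2.02
tcp_pos: [421.1, 298.0, 220.5]
orientation: [3.141, -0.0, 1.926]
ft_force: [0.2, 0.9, 0.8]
opening: 85.5
gripper_force: 0.0
```

View pics/w1.png

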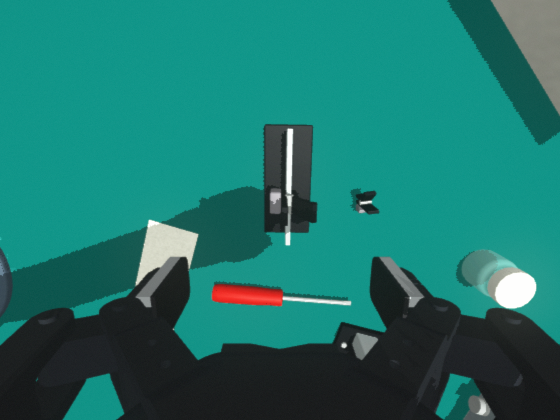

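The wrist view shows the rest at (288,180). The pod is at (276,200) on the left and the lever handle at (308,210) on the right, so clip x points to image right (world +x). Now measuring it.

```bash
python3 - <<'E'
from h import *
f=pickle.load(open("w1.pkl","rb"));W=cloud(f,f["s"]);D=pickle.load(open("f0.pkl","rb"))
def rep(tag,W,bx):
    a,b,c,d=bx;P=W[b:d,a:c].reshape(-1,3);P=P[np.isfinite(P[:,0])]
    for lo,hi in((10,24),(70,79),(84,100),(100,118),(118,130),(132,150)):
        q=P[(P[:,2]>lo)&(P[:,2]<hi)]
        if len(q)>4: print(tag,lo,hi,len(q),q.mean(0).round(1),*rect(q[:,:2]))
    q=P[(P[:,2]>70)&(P[:,2]<79)];vx,vy,x0,y0=cv2.fitLine(np.float32(q[:,:2]),cv2.DIST_HUBER,0,.01,.01).ravel();print("line",vx,vy,x0,y0,np.arctan2(vy,vx))
    n=np.array([vy,-vx]);n*=np.sign(n[0]);t=np.array([-n[1],n[0]])
    q=P[P[:,2]>82];l=(q[:,:2]-[x0,y0])@n;m=(q[:,:2]-[x0,y0])@t
    for lo in range(82,146,6):
        k=(q[:,2]>=lo)&(q[:,2]<lo+6)
        if k.sum()>2: print("  z",lo,"x %.1f..%.1f y %.1f..%.1f mid %.1f n%d"%(*np.percentile(l[k],[3,97]),*np.percentile(m[k],[3,97]),m[k].mean(),k.sum()))
    mm=(np.percentile(m,2)+np.percentile(m,98))/2;print("normal ang",np.arctan2(n[1],n[0]),"clip origin est",np.array([x0,y0])+t*mm,"zmax",P[:,2].max())
rep("wr",W,(255,115,330,250))
rep("top",cloud(D["top"]),(95,270,180,322))
rep("sc",cloud(D["scene"]),(395,255,490,332))
E
```

```text
wr 10 24 3625 [425.9 313.6  18.4] [430.9 302.8] [139.7  60. ] -1.229
wr 70 79 452 [427.1 311.9  75.4] [424.8 299.9] [128.7  27.6] -1.153
wr 84 100 388 [425.5 290.4  93.1] [428.9 290.1] [27.7 23.9] 0.348
wr 100 118 239 [441.3 296.1 109.3] [438.3 293.6] [25.4 18.2] 0.306
wr 118 130 231 [449.7 298.7 124.9] [442.4 294.7] [33.6 18.3] 0.335
wr 132 150 147 [429.1 291.  140.8] [440.4 293.7] [29.5 18.2] 0.312
line 0.34100705 -0.94006073 427.46375 312.31824 -1.2228084
  z 82 x -18.5..7.0 y -13.1..-9.6 mid -11.3 n20
  z 88 x -20.0..-1.8 y -32.7..-10.2 mid -20.5 n256
  z 94 x -7.9..4.1 y -30.6..-11.7 mid -19.6 n119
  z 100 x -6.2..9.8 y -29.7..-12.6 mid -19.6 n75
  z 106 x -7.2..11.9 y -30.2..-12.6 mid -19.9 n78
  z 112 x -6.5..15.3 y -30.3..-12.7 mid -20.5 n86
  z 118 x -7.0..22.3 y -30.0..-12.7 mid -19.4 n90
  z 124 x -6.6..24.6 y -30.4..-12.6 mid -21.0 n141
  z 130 x -7.8..23.2 y -30.0..-12.6 mid -19.6 n66
  z 136 x -8.7..-3.2 y -29.9..-12.8 mid -21.0 n118
  z 142 x -8.1..-3.3 y -29.0..-13.4 mid -21.1 n22
normal ang 0.34798795 clip origin est [434.52384815 292.85551485] zmax 142.861094021573

[... 1468 characters left out ...]
] [35.  17.4] 0.378
line 0.3410481 -0.94004583 430.59366 307.59805 -1.2227647
  z 82 x -11.3..7.9 y -27.3..-5.0 mid -17.1 n29
  z 88 x -19.8..7.5 y -27.5..-5.2 mid -16.9 n47
  z 94 x -1.2..7.3 y -25.8..-7.2 mid -16.7 n12
  z 100 x -5.5..-3.1 y -24.5..-8.0 mid -15.5 n19
  z 106 x -6.3..-3.3 y -24.6..-8.8 mid -17.6 n24
  z 112 x -5.3..-3.0 y -24.1..-7.9 mid -15.5 n23
  z 118 x -5.8..23.2 y -24.2..-8.3 mid -15.7 n28
  z 124 x -6.5..24.4 y -24.8..-8.1 mid -16.7 n62
  z 130 x -5.4..23.6 y -24.4..-8.3 mid -16.1 n46
  z 136 x -10.9..-3.6 y -24.8..-8.0 mid -17.0 n35
  z 142 x -8.5..-3.7 y -23.6..-7.9 mid -15.2 n18
normal ang 0.3480316 clip origin est [436.18319726 292.19136165] zmax 143.643247045809
```

```bash
python3 plan.py 634 7 225 0.073 6; sed -i 's/^if __name__.*/if __name__=="__main__" and len(sys.argv)>1:/' plan.py
```

```text
at [420.4 299.8 220.3] toolY 0.358
T [-0.601  0.379 -0.01 ] A [ 0.0002 -0.0003  0.0151]
T [-0.645  0.35  -0.01 ] A [0.     0.     0.0151]
T [-0.688  0.317 -0.01 ] A [0.     0.     0.0151]
T [-0.728  0.281 -0.01 ] A [0.     0.     0.0151]
T [-0.767  0.241 -0.01 ] A [0.     0.     0.0151]
T [-0.804  0.198 -0.01 ] A [0.     0.     0.0151]
```

```bash

python3 -m creep '[{"translation":[-0.3,0.19,0],"angular":[0,0,0.008],"gripper":-1},{"translation":[-0.601,0.379,-0.01],"angular":[0,0,0.0151],"gripper":-1}]' >/dev/null
python3 -m creep '[{"translation":[-0.32,0.17,0],"angular":[0,0,0.008],"gripper":-1},{"translation":[-0.645,0.35,-0.01],"angular":[0,0,0.0151],"gripper":-1}]' >/dev/null
python3 -m creep '[{"translation":[-0.34,0.16,0],"angular":[0,0,0.008],"gripper":-1},{"translation":[-0.688,0.317,-0.01],"angular":[0,0,0.0151],"gripper":-1}]' >/dev/null
python3 -m creep '[{"translation":[-0.36,0.14,0],"angular":[0,0,0.008],"gripper":-1},{"translation":[-0.728,0.281,-0.01],"angular":[0,0,0.0151],"gripper":-1}]' >/dev/null
python3 -m creep '[{"translation":[-0.38,0.12,0],"angular":[0,0,0.008],"gripper":-1},{"translation":[-0.767,0.241,-0.01],"angular":[0,0,0.0151],"gripper":-1}]' >/dev/null
python3 -m creep '[{"translation":[-0.4,0.1,0],"angular":[0,0,0.008],"gripper":-1},{"translation":[-0.804,0.198,-0.01],"angular":[0,0,0.0151],"gripper":-1},{"translation":[-0.804,0.198,-0.01],"angular":[0,0,0.0151],"gripper":-1}]'
python3 look.py w2; python3 plan.py 517 -330.5 225 -0.61 6
python3 - <<'E'
from h import *
f=pickle.load(open("w2.pkl","rb"));D=pickle.load(open("f0.pkl","rb"))
for n,W in(("w",cloud(f,f["s"])),("top",cloud(D["top"])),("sc",cloud(D["scene"]))):
    P=W.reshape(-1,3);P=P[np.isfinite(P[:,0])]
    t=np.array([np.cos(1.643),np.sin(1.643)]);nn=np.array([t[1],-t[0]]);c=np.array([634.7,6.6])
    l=(P[:,:2]-c)@nn;m=(P[:,:2]-c)@t
    for tag,k in(("bar",(abs(m)<41)&(abs(l)<18)&(P[:,2]>97)&(P[:,2]<103)),("col",(abs(abs(m)-45)<8)&(abs(l)<22)&(P[:,2]>102)&(P[:,2]<108)),("post",(abs(m)>90)&(abs(m)<130)&(abs(l)<25)&(P[:,2]>101)&(P[:,2]<109))):
        q=P[k]
        if len(q)<6: print(n,tag,len(q));continue
        print(n,tag,len(q),"z",q[:,2].mean().round(1),*rect(q[:,:2]))
    print(n,"collar y",[m[(s*m>38)&(s*m<52)&(abs(l)<22)&(P[:,2]>102)&(P[:,2]<108)].mean().round(1) for s in(1,-1)])
E
```

```text
t: 3.7
tcp_pos: [635.5, 4.0, 224.6]
orientation: [3.141, 0.002, 1.641]
ft_force: [-0.7, 0.2, -0.9]
opening: 85.4
gripper_force: 0.0
at [635.1   6.6 224.4] toolY 0.073
T [-0.754 -0.129 -0.001] A [-0.0001  0.0002  0.0363]
T [-0.752 -0.116 -0.001] A [0.     0.     0.0363]
T [-0.75  -0.102 -0.001] A [0.     0.     0.0363]
T [-0.747 -0.089 -0.001] A [0.     0.     0.0363]
T [-0.744 -0.076 -0.001] A [0.     0.     0.0363]
T [-0.741 -0.063 -0.001] A [0.     0.     0.0363]
w bar 1484 z 100.4 [634.3   6.5] [81.4 19.5] -1.494
w col 303 z 104.1 [634.4   4.7] [96.6 27.8] -1.494
w post 1583 z 105.1 [634.3   5. ] [242.3  33.6] -1.497
w collar y [np.float64(43.2), np.float64(-46.0)]
top bar 262 z 99.9 [633.3   6.3] [80.9 21.1] -1.507
top col 59 z 104.0 [634.1   7.4] [104.   26.9] -1.481
top post 288 z 104.5 [633.4   6.4] [241.6  34.6] -1.498
top collar y [np.float64(44.6), np.float64(-45.2)]
sc bar 317 z 100.6 [635.3   6.8] [81.4 21.8] -1.524
sc col 76 z 104.3 [634.7   7.2] [101.   27.1] -1.5
sc post 363 z 105.1 [635.5   4.8] [244.   34.1] -1.496
sc collar y [np.float64(44.7), np.float64(-45.4)]
```

```bash

python3 -m creep '[{"translation":[-0.377,-0.065,0],"angular":[0,0,0.018],"gripper":-1},{"translation":[-0.754,-0.129,0],"angular":[0,0,0.0363],"gripper":-1}]' >/dev/null
python3 -m creep '[{"translation":[-0.376,-0.058,0],"angular":[0,0,0.018],"gripper":-1},{"translation":[-0.752,-0.116,0],"angular":[0,0,0.0363],"gripper":-1}]' >/dev/null
python3 -m creep '[{"translation":[-0.375,-0.05,0],"angular":[0,0,0.018],"gripper":-1},{"translation":[-0.75,-0.102,0],"angular":[0,0,0.0363],"gripper":-1}]' >/dev/null
python3 -m creep '[{"translation":[-0.374,-0.045,0],"angular":[0,0,0.018],"gripper":-0.6},{"translation":[-0.747,-0.089,0],"angular":[0,0,0.0363],"gripper":-0.4}]' >/dev/null
python3 -m creep '[{"translation":[-0.37,-0.038,0],"angular":[0,0,0.018],"gripper":-0.4},{"translation":[-0.744,-0.076,0],"angular":[0,0,0.0363],"gripper":-0.4}]' >/dev/null
python3 -m creep '[{"translation":[-0.37,-0.03,0],"angular":[0,0,0.018],"gripper":-0.4},{"translation":[-0.741,-0.063,0],"angular":[0,0,0.0363],"gripper":-0.4},{"translation":[-0.741,-0.063,0],"angular":[0,0,0.0363],"gripper":-0.4},{"translation":[-0.741,-0.063,0],"angular":[0,0,0.0363],"gripper":-0.4}]'
python3 look.py w3; python3 plan.py 517 -330.5 225 -0.61 1
python3 - <<'E'
from h import *
f=pickle.load(open("w3.pkl","rb"));W=cloud(f,f["s"])
P=W.reshape(-1,3);k=np.isfinite(P[:,0])&(np.hypot(P[:,0]-517,P[:,1]+330)<32);P=P[k]
H=cv2.cvtColor(f["frame"],cv2.COLOR_RGB2HSV).reshape(-1,3)[k]
P=P[(H[:,0]<18)&(H[:,1]>110)]
for lo,hi in((62,70),(84,98),(0,6)):
    q=P[(P[:,2]>lo)&(P[:,2]<hi)]
    if len(q)>5: print(lo,hi,len(q),q.mean(0).round(1),*rect(q[:,:2]))
P=W.reshape(-1,3);P=P[(abs(P[:,0]-517)<130)&(abs(P[:,1]+330)<130)&(P[:,2]>30)&(P[:,2]<99)]
H,xe,ye=np.histogram2d(P[:,0],P[:,1],bins=[np.arange(390,650,13),np.arange(-460,-200,13)])
for i,r in enumerate(H):print(int(xe[i]),"".join("#" if v>5 else "." for v in r))
E
```

```text
t: 5.5
tcp_pos: [517.4, -328.7, 224.6]
orientation: [-3.141, -0.001, 0.963]
ft_force: [0.3, 0.2, 0.3]
opening: 59.8
gripper_force: 0.0
at [ 517.8 -328.1  224.6] toolY -0.607
T [-0.03   0.008 -0.006] A [-0.0001 -0.0003  0.001 ]
62 70 699 [ 516.4 -333.    66.4] [ 517.3 -332.3] [35.6 35.5] 0.976
84 98 142 [ 517.6 -332.3   93.3] [ 517.6 -332.5] [30.1  4.3] 0.962
390 ...................
403 ..........###......
416 ..........###......
429 ..........####.....
442 ..........####.....
455 ##.................
468 .#.................
481 .#.................
494 .#.......##........
507 .#......####...###.
520 .#......####..#####
533 .#.......##....####
546 .#.............##..
559 .#.................
572 ##.....##..........
585 ......####.........
598 ......####.........
611 ......####.........
624 ......###..........
```

View pics/w3.png

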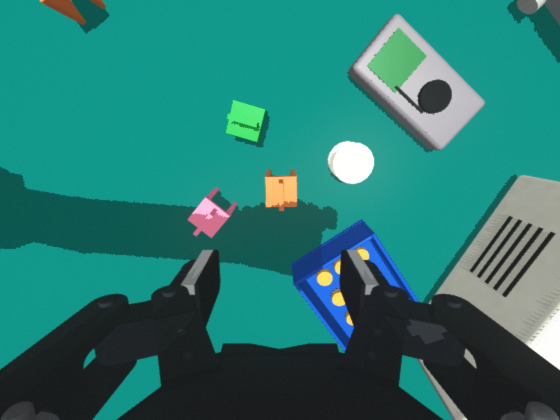

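Wrist view: the link is at (281,190) with its legs left and right, so the fingers line up with it. Pink at (212,215) and the spool at (351,162) both clear the half-open fingers.

```bash
python3 plan.py 517.3 -331.8 225 -0.606 1
python3 -m creep '[{"translation":[-0.042,0.016,0.5],"angular":[0,0,0],"gripper":-0.4},{"translation":[-0.042,0.016,1],"angular":[0,0,0],"gripper":-0.4}]' >/dev/null
python3 -m creep '[{"translation":[0,0,0.3],"angular":[0,0,0],"gripper":-0.4},{"translation":[0,0,0.5],"angular":[0,0,0],"gripper":-0.4},{"translation":[0,0,0.5],"angular":[0,0,0],"gripper":-0.4},{"translation":[0,0,0.5],"angular":[0,0,0],"gripper":-0.4}]'
python3 plan.py 517.3 -331.8 29 -0.606 1
```

```text
at [ 517.8 -328.1  224.6] toolY -0.607
T [-0.041  0.021 -0.006] A [-0.0001 -0.0003 -0.0003]
t: 6.3
tcp_pos: [517.1, -333.0, 105.8]
orientation: [3.14, -0.0, 0.963]
ft_force: [0.1, 0.6, 0.3]
opening: 59.5
gripper_force: 0.0
at [ 517.1 -333.   105.8] toolY -0.608
T [ 0.014 -0.008  0.96 ] A [ 0.0006 -0.0001 -0.0006]
```

```bash

python3 -m creep '[{"translation":[0.01,-0.005,0.3],"angular":[0,0,0],"gripper":-0.4},{"translation":[0.01,-0.005,0.6],"angular":[0,0,0],"gripper":-0.4},{"translation":[0.01,-0.005,0.8],"angular":[0,0,0],"gripper":-0.4},{"translation":[0.01,-0.005,0.955],"angular":[0,0,0],"gripper":-0.4},{"translation":[0.01,-0.005,0.955],"angular":[0,0,0],"gripper":-0.4}]'
python3 -m creep '[{"translation":[0,0,0],"angular":[0,0,0],"gripper":-0.2},{"translation":[0,0,0],"angular":[0,0,0],"gripper":0},{"translation":[0,0,0],"angular":[0,0,0],"gripper":0.4},{"translation":[0,0,0],"angular":[0,0,0],"gripper":0.4},{"translation":[0,0,0],"angular":[0,0,0],"gripper":0.4}]'
```

```text
t: 6.92
tcp_pos: [516.1, -331.6, 27.9]
orientation: [-3.141, 0.0, 0.962]
ft_force: [0.5, 0.0, 0.0]
opening: 59.6
gripper_force: 0.0
t: 7.55
tcp_pos: [516.4, -331.7, 28.4]
orientation: [3.142, -0.0, 0.962]
ft_force: [-0.7, -0.2, -0.3]
opening: 25.7
gripper_force: 0.0
```

```bash
python3 look.py w4; python3 - <<'E'
from plant import bot
import cv2
s=bot.read_state();print(s["opening"],s["gripper_force"])
f=bot.grab_frame("scene")["frame"];w=cv2.imread("pics/w4.png")
c=cv2.resize(f[60:180,190:310][:,:,::-1],(480,480));w=cv2.resize(w[120:420,150:420],(320,356))
import numpy as np
o=np.zeros((480,800,3),np.uint8);o[:,:480]=c;o[:356,480:]=w;cv2.imwrite("pics/c2.png",o)
E
```

```text
25.670422822332366 0.0
```

View pics/c2.png

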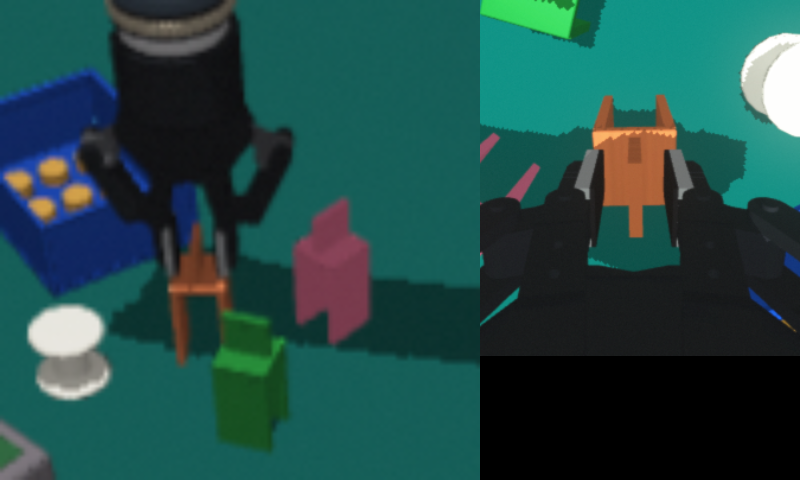

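```bash
python3 - <<'E'
from h import *
from plant import bot
s=bot.read_state()
for n in("scene","top","w4"):
    if n=="w4": f=pickle.load(open("w4.pkl","rb"));W=cloud(f,f["s"])
    else: f=bot.grab_frame(n);W=cloud(f)
    H=cv2.cvtColor(f["frame"],cv2.COLOR_RGB2HSV);P=W.reshape(-1,3);H=H.reshape(-1,3)
    near=np.isfinite(P[:,0])&(np.hypot(P[:,0]-517,P[:,1]+331)<75)
    o=near&(H[:,0]<18)&(H[:,1]>100)&(H[:,2]>40)
    for lo,hi in((1,40),(62,70),(84,98)):
        q=P[o&(P[:,2]>lo)&(P[:,2]<hi)]
        if len(q)>5: print(n,"copper",lo,hi,len(q),q.mean(0).round(1),*rect(q[:,:2]))
    k=near&(H[:,1]<90)&(P[:,2]>8)
    for lo in range(10,110,10):
        q=P[k&(P[:,2]>lo)&(P[:,2]<lo+10)]
        if len(q)>5: print(n,"grey",lo,len(q),q.mean(0).round(1))
E
```

```text
scene copper 1 40 41 [ 531.1 -333.3   22.3] [ 519.8 -338.5] [48.5 22.7] 0.172
scene copper 62 70 93 [ 521.5 -326.9   66.3] [ 518.8 -332.4] [37.5 33.9] 1.042
scene copper 84 98 24 [ 520.3 -327.2   91.7] [ 518.3 -330. ] [30.   4.5] 0.926
scene grey 30 6 [ 524.8 -339.4   37.4]
scene grey 40 14 [ 562.4 -342.9   42.4]
scene grey 50 8 [ 493.6 -322.1   54.7]
scene grey 70 17 [ 521.2 -327.3   75.5]
scene grey 80 31 [ 519.4 -322.8   84.3]
scene grey 90 34 [ 520.4 -323.1   94.7]
scene grey 100 31 [ 522.1 -325.7  104.7]
top grey 30 12 [ 587.  -348.6   37.5]
top grey 40 19 [ 585.6 -347.9   41.1]
w4 copper 1 40 357 [ 525.6 -319.7   22.3] [ 522.6 -324.9] [35.5 17.7] -0.581
w4 copper 62 70 3053 [ 518.8 -329.6   66.4] [ 517.2 -332.5] [36.7 36. ] 0.975
w4 copper 84 98 809 [ 518.4 -330.9   93. ] [ 517.  -332.8] [31.1  4.8] 0.967
w4 grey 20 6 [ 486.8 -318.4   25.1]
w4 grey 30 154 [ 581.5 -349.9   39.3]
w4 grey 40 338 [ 584.9 -351.1   40.7]
w4 grey 60 10 [ 483.  -331.3   64.4]
w4 grey 70 325 [ 521.9 -325.7   77. ]
w4 grey 80 675 [ 521.  -326.    85.3]
w4 grey 90 775 [ 521.  -326.1   95. ]
w4 grey 100 1110 [ 519.6 -328.3  105.4]
```

```bash
python3 - <<'E'
from h import *
for n in("w1","w3","w4"):
    f=pickle.load(open(n+".pkl","rb"));z=f["z_map"].astype(float);K=f["mtx"];v,u=np.mgrid[:420,:560]
    c=np.stack([(u-K[0,2])/K[0,0]*z,(v-K[1,2])/K[1,1]*z,z],-1);T=f["T_tool_cam"];Q=(c@T[:3,:3].T+T[:3,3])
    print(n,"pads' z",f["s"]["tcp_pos"].round(1),"bench z",np.nanmedian(cloud(f,f["s"])[:60,200:300,2]).round(1))
    for (a,b,cc,d) in ((130,240,275,330),(275,240,430,330)):
        q=Q[b:d,a:cc].reshape(-1,3);g=z[b:d,a:cc].reshape(-1)
        m=(g>0)&(q[:,2]<0+ -15)&(abs(q[:,1])<60)
        q=q[m]
        if len(q): 
            k=q[:,2]>np.percentile(q[:,2],97);print(len(q),"tip z",np.percentile(q[:,2],99).round(1),"mean at tip",q[k].mean(0).round(1), "x range",np.percentile(q[:,0],[1,99]).round(1))
E
```

```text
w1 pads' z [421.1 298.  220.5] bench z 0.5
3377 tip z -54.5 mean at tip [ -0.3 -42.1 -55. ] x range [-10.3  17.2]
3377 tip z -54.7 mean at tip [ -0.2  43.4 -55.1] x range [-10.3  17.1]
w3 pads' z [ 517.4 -328.7  224.6] bench z 0.6
4523 tip z -47.9 mean at tip [  2.6 -29.8 -48.8] x range [-9.2 17.9]
4522 tip z -48.0 mean at tip [  2.6  31.2 -48.8] x range [-9.2 17.9]
w4 pads' z [ 516.4 -331.7   28.4] bench z 0.5
7207 tip z -37.2 mean at tip [ -3.3  -7.6 -37.3] x range [-16.2  17.9]
8034 tip z -37.3 mean at tip [ -1.4   9.7 -37.4] x range [-15.6  17.8]
```

The depth images show the real finger ends about 42–48 mm behind the reported TCP, and the pads closed above the crown without touching anything. I'll reopen, go about 41 mm lower and watch the force.

```bash

python3 -m creep '[{"translation":[0,0,0],"angular":[0,0,0],"gripper":-0.4},{"translation":[0,0,0],"angular":[0,0,0],"gripper":-0.4},{"translation":[0,0,0],"angular":[0,0,0],"gripper":-0.4},{"translation":[0.0,-0.008,0],"angular":[0,0,0],"gripper":-0.4}]'
python3 -m creep '[{"translation":[0,0,0.15],"angular":[0,0,0],"gripper":-0.4},{"translation":[0,0,0.3],"angular":[0,0,0],"gripper":-0.4},{"translation":[0,0,0.3],"angular":[0,0,0],"gripper":-0.4}]'
python3 -m creep '[{"translation":[0,0,0.1],"angular":[0,0,0],"gripper":-0.4},{"translation":[0,0,0.21],"angular":[0,0,0],"gripper":-0.4},{"translation":[0,0,0.21],"angular":[0,0,0],"gripper":-0.4}]'
```

```text
t: 8.25
tcp_pos: [515.8, -331.4, 28.3]
orientation: [-3.142, -0.0, 0.962]
ft_force: [0.1, -0.5, -0.1]
opening: 59.7
gripper_force: 0.0
t: 8.62
tcp_pos: [514.8, -330.6, 2.7]
orientation: [-3.138, 0.0, 0.962]
ft_force: [-0.2, 0.0, 0.2]
opening: 59.8
gripper_force: 0.0
t: 9.0
tcp_pos: [515.3, -331.0, -13.3]
orientation: [-3.14, 0.0, 0.962]
ft_force: [-0.7, -0.9, 0.1]
opening: 59.9
gripper_force: 0.0
```

```bash

python3 -m creep '[{"translation":[0,0.03,0],"angular":[0,0,0],"gripper":-0.3},{"translation":[0,0.03,0],"angular":[0,0,0],"gripper":-0.1},{"translation":[0,0.03,0],"angular":[0,0,0],"gripper":0.5},{"translation":[0,0.03,0],"angular":[0,0,0],"gripper":1},{"translation":[0,0.03,0],"angular":[0,0,0],"gripper":1}]'
python3 -m creep '[{"translation":[0,0,0],"angular":[0,0,0],"gripper":1},{"translation":[0,0,0],"angular":[0,0,0],"gripper":1}]'
```

```text
t: 9.62
tcp_pos: [518.0, -332.8, -12.1]
orientation: [3.141, -0.0, 0.962]
ft_force: [0.3, 0.1, 3.6]
opening: 35.4
gripper_force: 60.5
t: 9.88
tcp_pos: [518.0, -332.8, -12.1]
orientation: [3.141, -0.0, 0.962]
ft_force: [-0.6, 0.5, 6.1]
opening: 35.4
gripper_force: 60.6
```

```bash

python3 -m creep '[{"translation":[0,0,-0.3],"angular":[0,0,0],"gripper":1},{"translation":[0,0,-0.65],"angular":[0,0,0],"gripper":1},{"translation":[0,0,-1],"angular":[0,0,0],"gripper":1}]'
python3 -m creep '[{"translation":[0,0,-0.5],"angular":[0,0,0],"gripper":1},{"translation":[0,0,-0.95],"angular":[0,0,0],"gripper":1},{"translation":[0,0,-0.95],"angular":[0,0,0],"gripper":1}]'
python3 look.py w5; python3 - <<'E'
from h import *
f=pickle.load(open("w5.pkl","rb"));s=f["s"];W=cloud(f,s);p=s["tcp_pos"]
H=cv2.cvtColor(f["frame"],cv2.COLOR_RGB2HSV).reshape(-1,3);P=W.reshape(-1,3)-p
k=np.isfinite(P[:,0])&(np.hypot(P[:,0],P[:,1])<45)&(H[:,0]<18)&(H[:,1]>100);P=P[k]
print(p,s["orientation"],np.histogram(P[:,2],bins=np.arange(-20,130,6)))
for lo,hi in((72,84),(96,110)):
    q=P[(P[:,2]>lo)&(P[:,2]<hi)];print(len(q),q.mean(0),*rect(q[:,:2]))
E
python3 plan.py 634.3 5.6 140 0.075 6
```

```text
t: 10.25
tcp_pos: [516.8, -332.1, 66.9]
orientation: [-3.139, 0.001, 0.962]
ft_force: [-0.4, 0.0, -3.2]
opening: 35.5
gripper_force: 60.5
t: 10.62
tcp_pos: [518.9, -333.8, 145.2]
orientation: [3.137, -0.001, 0.962]
ft_force: [-0.0, -1.0, -3.8]
opening: 35.2
gripper_force: 60.9
[ 518.87845671 -333.77470281  145.24043735] [ 3.13718439e+00 -5.18196050e-04  9.62267885e-01] (array([   0,    0,    0,    0,    0,   43,  126,  125,  133,  144,  130,
        152,  154,  156,  160,  334, 6436,  115,  132,  166,  640,   88,
         27,    0]), array([-20, -14,  -8,  -2,   4,  10,  16,  22,  28,  34,  40,  46,  52,
        58,  64,  70,  76,  82,  88,  94, 100, 106, 112, 118, 124]))
6749 [ 1.69817014  2.00169192 78.3219729 ] [ 0.5 -0.4] [37.8 36.8] -0.586
837 [  6.23801819   8.800036   103.97218603] [5.2 7.3] [12.6  5. ] 0.962
at [ 517.6 -332.6  143.1] toolY -0.608
T [ 0.746 -0.024  0.007] A [ 0.     -0.0001 -0.0363]
T [ 0.75  -0.012  0.007] A [ 0.      0.     -0.0363]
T [0.754 0.001 0.007] A [ 0.      0.     -0.0363]
T [0.757 0.014 0.007] A [ 0.      0.     -0.0363]
T [0.761 0.027 0.007] A [ 0.      0.     -0.0363]
T [0.764 0.04  0.007] A [ 0.      0.     -0.0363]
```

```bash

python3 -m creep '[{"translation":[0.373,-0.012,0],"angular":[0,0,-0.018],"gripper":1},{"translation":[0.746,-0.024,0.007],"angular":[0,0,-0.0363],"gripper":1}]' >/dev/null
python3 -m creep '[{"translation":[0.375,-0.006,0],"angular":[0,0,-0.018],"gripper":1},{"translation":[0.75,-0.012,0.007],"angular":[0,0,-0.0363],"gripper":1}]' >/dev/null
python3 -m creep '[{"translation":[0.377,0,0],"angular":[0,0,-0.018],"gripper":1},{"translation":[0.754,0.001,0.007],"angular":[0,0,-0.0363],"gripper":1}]' >/dev/null
python3 -m creep '[{"translation":[0.378,0.007,0],"angular":[0,0,-0.018],"gripper":1},{"translation":[0.757,0.014,0.007],"angular":[0,0,-0.0363],"gripper":1}]' >/dev/null
python3 -m creep '[{"translation":[0.38,0.013,0],"angular":[0,0,-0.018],"gripper":1},{"translation":[0.761,0.027,0.007],"angular":[0,0,-0.0363],"gripper":1}]' >/dev/null
python3 -m creep '[{"translation":[0.38,0.02,0],"angular":[0,0,-0.018],"gripper":1},{"translation":[0.764,0.04,0.007],"angular":[0,0,-0.0363],"gripper":1},{"translation":[0.764,0.04,0.007],"angular":[0,0,-0.0363],"gripper":1},{"translation":[0.764,0.04,0.007],"angular":[0,0,-0.0363],"gripper":1}]'
python3 plan.py 634 5.8 115 0.075 1
```

```text
t: 12.42
tcp_pos: [634.3, 5.1, 140.2]
orientation: [-3.141, 0.001, 1.647]
ft_force: [-0.9, -0.9, -3.1]
opening: 35.6
gripper_force: 60.7
at [634.3   5.1 140.2] toolY 0.076
T [ 0.009 -0.003  0.315] A [-0.0001  0.0003  0.0003]
```

```bash

python3 -m creep '[{"translation":[0.009,-0.003,0.2],"angular":[0,0,0],"gripper":1},{"translation":[0.009,-0.003,0.33],"angular":[0,0,0],"gripper":1},{"translation":[0.009,-0.003,0.33],"angular":[0,0,0],"gripper":1}]'
python3 look.py w6; python3 - <<'E'
from h import *
from plant import bot
f=pickle.load(open("w6.pkl","rb"));print(f["s"]["tcp_pos"])
g=bot.grab_frame("top")
for nm,f,W in(("w",f,cloud(f,f["s"])),("top",g,cloud(g))):
    H=cv2.cvtColor(f["frame"],cv2.COLOR_RGB2HSV).reshape(-1,3);P=W.reshape(-1,3)
    k=np.isfinite(P[:,0])&(np.hypot(P[:,0]-634,P[:,1]-6)<48)
    c=k&(H[:,0]<18)&(H[:,1]>100);q=P[c&(abs(P[:,2]-186)<6)]
    print(nm,"crown",len(q),q.mean(0).round(1) if len(q) else 0,*(rect(q[:,:2]) if len(q)>5 else ()))
    q=P[k&(H[:,1]<60)&(H[:,2]>120)&(abs(P[:,2]-100)<3)]
    if len(q)>5:
        print("bar",len(q),*rect(q[:,:2]))
        t=np.array([np.cos(1.645),np.sin(1.645)]);n=np.array([t[1],-t[0]])
        l=(q[:,:2]-[634.3,5.6])@n;print(np.percentile(l,[2,98]))
E
```

```text
t: 12.8
tcp_pos: [632.7, 5.7, 112.0]
orientation: [-3.138, 0.0, 1.646]
ft_force: [-0.1, 0.5, -3.0]
opening: 35.6
gripper_force: 60.7
[632.74151902   5.65989137 112.0075803 ]
w crown 6787 [633.5   8.  190.1] [633.8   5. ] [37.6 36.9] 0.075
bar 2724 [633.6  18.8] [70. 20.] -1.491
[-9.35936748  9.78686636]
top crown 0 0
bar 55 [636.  -27.5] [21.  15.4] -0.036
[-10.78381428   7.71715271]
```

```bash

python3 -m creep '[{"translation":[0,0.003,0.15],"angular":[0,0,0],"gripper":1},{"translation":[0,0.003,0.3],"angular":[0,0,0],"gripper":1},{"translation":[0,0.003,0.45],"angular":[0,0,0],"gripper":1},{"translation":[0,0.003,0.45],"angular":[0,0,0],"gripper":1}]'
python3 -m creep '[{"translation":[0,0,0.15],"angular":[0,0,0],"gripper":1},{"translation":[0,0,0.3],"angular":[0,0,0],"gripper":1},{"translation":[0,0,0.45],"angular":[0,0,0],"gripper":1},{"translation":[0,0,0.45],"angular":[0,0,0],"gripper":1}]'
python3 plan.py 634 5.8 29 0.075 1
```

```text
t: 13.4
tcp_pos: [633.1, 6.3, 76.2]
orientation: [-3.138, -0.0, 1.647]
ft_force: [-0.7, -0.1, -3.5]
opening: 35.3
gripper_force: 60.7
t: 13.9
tcp_pos: [633.2, 6.2, 40.3]
orientation: [-3.139, -0.0, 1.647]
ft_force: [0.5, -0.6, -3.4]
opening: 35.4
gripper_force: 60.7
at [633.2   6.2  40.3] toolY 0.076
T [-0.006  0.01   0.142] A [-0.0009 -0.      0.0002]
```

```bash

python3 -m creep '[{"translation":[0,0.005,0.06],"angular":[0,0,0],"gripper":1},{"translation":[0,0.005,0.12],"angular":[0,0,0],"gripper":1},{"translation":[0,0.005,0.14],"angular":[0,0,0],"gripper":1},{"translation":[0,0.005,0.14],"angular":[0,0,0],"gripper":1}]'
python3 -m creep '[{"translation":[0,0,0.01],"angular":[0,0,0],"gripper":1},{"translation":[0,0,0.02],"angular":[0,0,0],"gripper":1}]'
```

```text
t: 14.4
tcp_pos: [634.7, 6.2, 30.6]
orientation: [-3.141, -0.0, 1.647]
ft_force: [0.9, -0.5, -3.6]
opening: 35.5
gripper_force: 60.7
t: 14.65
tcp_pos: [634.8, 6.3, 29.1]
orientation: [3.141, -0.0, 1.647]
ft_force: [-0.4, 0.8, -3.3]
opening: 35.6
gripper_force: 60.7
```

```bash

python3 -m creep '[{"translation":[0,0,0.012],"angular":[0,0,0],"gripper":1},{"translation":[0,0,0.012],"angular":[0,0,0],"gripper":1}]'
python3 -m creep '[{"translation":[0,0,0.01],"angular":[0,0,0],"gripper":1},{"translation":[0,0,0.01],"angular":[0,0,0],"gripper":1}]'
```

```text
t: 14.9
tcp_pos: [634.7, 6.2, 28.0]
orientation: [3.142, -0.0, 1.647]
ft_force: [-0.5, 1.2, -3.8]
opening: 35.5
gripper_force: 61.0
t: 15.15
tcp_pos: [634.8, 6.2, 28.0]
orientation: [3.141, -0.0, 1.647]
ft_force: [-3.3, 0.0, 4.0]
opening: 35.5
gripper_force: 61.5
```

```bash

python3 -m creep '[{"translation":[0,0,0],"angular":[0,0,0],"gripper":0},{"translation":[0,0,0],"angular":[0,0,0],"gripper":-0.3},{"translation":[0,0,0],"angular":[0,0,0],"gripper":-0.4},{"translation":[0,0,0],"angular":[0,0,0],"gripper":-0.4}]'
python3 -m creep '[{"translation":[0,0,-0.2],"angular":[0,0,0],"gripper":-0.4},{"translation":[0,0,-0.6],"angular":[0,0,0],"gripper":-0.4},{"translation":[0,0,-1],"angular":[0,0,0],"gripper":-0.4}]'
python3 -m creep '[{"translation":[0,0,-0.5],"angular":[0,0,0],"gripper":-0.4},{"translation":[0,0,-1],"angular":[0,0,0],"gripper":-0.4},{"translation":[0,0,-1],"angular":[0,0,0],"gripper":-0.4}]'
python3 look.py w7; python3 - <<'E'
from h import *
from plant import bot
f=pickle.load(open("w7.pkl","rb"));print(f["s"]["tcp_pos"])
g=bot.grab_frame("scene")
for nm,f,W in(("w",f,cloud(f,f["s"])),("sc",g,cloud(g))):
    H=cv2.cvtColor(f["frame"],cv2.COLOR_RGB2HSV).reshape(-1,3);P=W.reshape(-1,3)
    k=np.isfinite(P[:,0])&(np.hypot(P[:,0]-634,P[:,1]-6)<48)
    for z0 in(106,132):
        q=P[k&(H[:,0]<18)&(H[:,1]>100)&(abs(P[:,2]-z0)<4)]
        if len(q)>5:print(nm,z0,len(q),q.mean(0).round(1),*rect(q[:,:2]))
E
python3 plan.py 435 293 195 0.346 6
```

```text
t: 15.65
tcp_pos: [634.8, 6.2, 27.2]
orientation: [3.141, -0.0, 1.647]
ft_force: [0.2, -0.7, 0.5]
opening: 59.9
gripper_force: 0.0
t: 16.02
tcp_pos: [635.0, 6.0, 109.2]
orientation: [3.141, 0.0, 1.646]
ft_force: [0.4, 0.2, -0.3]
opening: 59.8
gripper_force: 0.0
t: 16.4
tcp_pos: [637.4, 5.7, 192.4]
orientation: [3.133, -0.0, 1.646]
ft_force: [-0.4, -0.4, -1.4]
opening: 60.0
gripper_force: 0.0
[637.39261425   5.7064483  192.35899969]
w 106 1324 [635.6   6.4 106.5] [635.4   5.5] [36.4 35.6] -1.486
w 132 216 [635.4   6.1 133.4] [635.4   5.6] [29.5  4.2] -1.498
sc 106 202 [639.3   9.9 106.6] [635.7   6.3] [37.7 37.1] -1.477
sc 132 51 [636.    6.7 132.7] [635.9   6.1] [29.5  6.2] -1.522
at [634.7   6.2 188.2] toolY 0.076
T [ 0.763 -0.216 -0.014] A [ 0.0004 -0.0001 -0.0143]
T [ 0.729 -0.255 -0.014] A [ 0.      0.     -0.0143]
T [ 0.692 -0.291 -0.014] A [ 0.      0.     -0.0143]
T [ 0.654 -0.323 -0.014] A [ 0.      0.     -0.0143]
T [ 0.614 -0.353 -0.014] A [ 0.      0.     -0.0143]
T [ 0.574 -0.379 -0.014] A [ 0.      0.     -0.0143]
```

The link is seated: crown top at 106.5, tab top at 133, x offset about 1 mm. Now for the clip.

```bash

python3 -m creep '[{"translation":[0.38,-0.108,0],"angular":[0,0,-0.007],"gripper":-0.4},{"translation":[0.763,-0.216,-0.014],"angular":[0,0,-0.0143],"gripper":-0.4}]' >/dev/null
python3 -m creep '[{"translation":[0.365,-0.127,0],"angular":[0,0,-0.007],"gripper":-0.4},{"translation":[0.729,-0.255,-0.014],"angular":[0,0,-0.0143],"gripper":-0.4}]' >/dev/null
python3 -m creep '[{"translation":[0.346,-0.145,0],"angular":[0,0,-0.007],"gripper":-0.4},{"translation":[0.692,-0.291,-0.014],"angular":[0,0,-0.0143],"gripper":-0.4}]' >/dev/null
python3 -m creep '[{"translation":[0.327,-0.161,0],"angular":[0,0,-0.007],"gripper":-0.4},{"translation":[0.654,-0.323,-0.014],"angular":[0,0,-0.0143],"gripper":-0.4}]' >/dev/null
python3 -m creep '[{"translation":[0.307,-0.176,0],"angular":[0,0,-0.007],"gripper":-0.4},{"translation":[0.614,-0.353,-0.014],"angular":[0,0,-0.0143],"gripper":-0.4}]' >/dev/null
python3 -m creep '[{"translation":[0.287,-0.19,0],"angular":[0,0,-0.007],"gripper":-0.4},{"translation":[0.574,-0.379,-0.014],"angular":[0,0,-0.0143],"gripper":-0.4},{"translation":[0.574,-0.379,-0.014],"angular":[0,0,-0.0143],"gripper":-0.4},{"translation":[0.574,-0.379,-0.014],"angular":[0,0,-0.0143],"gripper":-0.4}]'
python3 look.py w8; python3 - <<'E'
from h import *
f=pickle.load(open("w8.pkl","rb"));P=cloud(f,f["s"]).reshape(-1,3);P=P[np.isfinite(P[:,0])]
P=P[(np.hypot(P[:,0]-430,P[:,1]-300)<80)]
q=P[abs(P[:,2]-75)<3];vx,vy,x0,y0=cv2.fitLine(np.float32(q[:,:2]),cv2.DIST_HUBER,0,.01,.01).ravel();n=np.array([vy,-vx]);n*=np.sign(n[0]);t=np.array([-n[1],n[0]])
print("strip",np.arctan2(n[1],n[0]),len(q))
d=np.array([434.5,292.8]);l=(P[:,:2]-d)@n;m=(P[:,:2]-d)@t
k=abs(P[:,2]-75)<2;print("strip offset",np.median(((q[:,:2]-d)@n)))
for a,b in((84,96),(120,128),(137,144)):
    k=(P[:,2]>a)&(P[:,2]<b)&(abs(m)<15)&(abs(l)<40);print(a,k.sum(),"x",np.percentile(l[k],[2,98]).round(1),"y",np.percentile(m[k],[2,98]).round(1))
E
python3 plan.py 442.5 295.7 115 0.346 1
```

```text
t: 18.25
tcp_pos: [435.3, 292.1, 193.4]
orientation: [-3.141, 0.001, 1.915]
ft_force: [0.2, -0.3, 0.3]
opening: 59.8
gripper_force: 0.0
strip 0.34275684 553
strip offset -0.3701639155253813
84 309 x [-20.5   5.3] y [-11.8  10.9]
120 169 x [-6.9 24.3] y [-9.7  8.2]
137 155 x [-8.1 -3.2] y [-9.3  7.8]
at [435.6 291.8 193.6] toolY 0.343
T [0.017 0.098 0.982] A [-0.0002  0.0003 -0.0008]
```

```bash

python3 -m creep '[{"translation":[0.01,0.09,0.4],"angular":[0,0,0],"gripper":-0.4},{"translation":[0.01,0.09,0.9],"angular":[0,0,0],"gripper":-0.4},{"translation":[0.01,0.09,0.9],"angular":[0,0,0],"gripper":-0.4}]'
python3 -m creep '[{"translation":[0,0,0.4],"angular":[0,0,0],"gripper":-0.3},{"translation":[0,0,0.77],"angular":[0,0,0],"gripper":-0.2},{"translation":[0,0,0.77],"angular":[0,0,0],"gripper":-0.1},{"translation":[0,0,0.77],"angular":[0,0,0],"gripper":0},{"translation":[0,0,0.77],"angular":[0,0,0],"gripper":0.05}]'
python3 plan.py 442.1 295 60 0.343 1
```

```text
t: 18.68
tcp_pos: [440.2, 293.7, 119.4]
orientation: [-3.135, 0.003, 1.914]
ft_force: [-0.9, -0.3, 0.3]
opening: 59.9
gripper_force: 0.0
t: 19.3
tcp_pos: [442.8, 296.9, 62.2]
orientation: [3.139, -0.001, 1.916]
ft_force: [0.8, 0.2, 0.0]
opening: 40.5
gripper_force: 0.0
at [442.8 296.9  62.2] toolY 0.345
T [-0.02  -0.016  0.027] A [ 0.001  -0.0004  0.0007]
```

```bash

python3 -m creep '[{"translation":[-0.02,-0.015,0.02],"angular":[0,0,0],"gripper":0.18},{"translation":[-0.02,-0.02,0.02],"angular":[0,0,0],"gripper":0.25},{"translation":[-0.02,-0.05,0.02],"angular":[0,0,0],"gripper":0.38},{"translation":[-0.02,-0.08,0.02],"angular":[0,0,0],"gripper":0.7},{"translation":[-0.02,-0.085,0.02],"angular":[0,0,0],"gripper":1}]'
python3 -m creep '[{"translation":[0,0,0],"angular":[0,0,0],"gripper":1},{"translation":[0,0,0],"angular":[0,0,0],"gripper":1}]'
python3 look.py w9; python3 - <<'E'
from plant import bot
import cv2,numpy as np
f=bot.grab_frame("scene")["frame"];w=cv2.imread("pics/w9.png")
o=np.zeros((480,800,3),np.uint8);o[:,:480]=cv2.resize(f[220:340,390:510][:,:,::-1],(480,480));o[:356,480:]=cv2.resize(w[120:420,150:420],(320,356));cv2.imwrite("pics/c3.png",o)
E
```

```text
t: 19.92
tcp_pos: [435.4, 292.4, 58.7]
orientation: [3.142, -0.0, 1.916]
ft_force: [-0.4, -0.3, -0.3]
opening: 18.9
gripper_force: 58.4
t: 20.18
tcp_pos: [435.8, 292.5, 58.8]
orientation: [3.141, -0.0, 1.916]
ft_force: [0.5, 0.4, -0.4]
opening: 18.7
gripper_force: 58.4
```

View pics/c3.png

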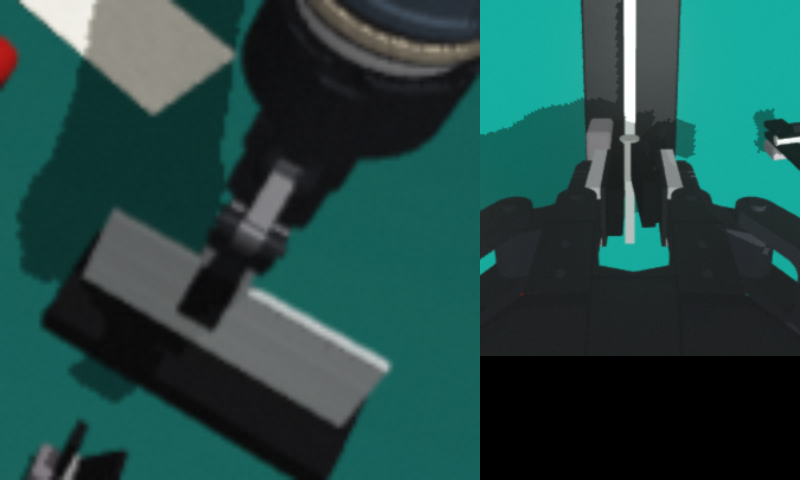

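The clip is gripped at 18.7 opening with 58 N. It is held between the pads at (635,190) in the crop, standing square on the strip. Lifting it straight up.

```bash

python3 -m creep '[{"translation":[0,0,-0.1],"angular":[0,0,0],"gripper":1},{"translation":[0,0,-0.25],"angular":[0,0,0],"gripper":1},{"translation":[0,0,-0.5],"angular":[0,0,0],"gripper":1},{"translation":[0,0,-0.8],"angular":[0,0,0],"gripper":1}]'
python3 -m creep '[{"translation":[0,0,-0.5],"angular":[0,0,0],"gripper":1},{"translation":[0,0,-1],"angular":[0,0,0],"gripper":1},{"translation":[0,0,-1],"angular":[0,0,0],"gripper":1},{"translation":[0,0,-1],"angular":[0,0,0],"gripper":1}]'
python3 look.py w10; python3 - <<'E'
from h import *
from plant import bot
g=bot.grab_frame("scene");f=pickle.load(open("w10.pkl","rb"));s=f["s"];p=s["tcp_pos"];print(p,s["orientation"])
from scipy.spatial.transform import Rotation as Rn
R=Rn.from_euler("xyz",s["orientation"]).as_matrix()
for nm,F,W in(("w",f,cloud(f,s)),("sc",g,cloud(g))):
    Q=(W.reshape(-1,3)-p)@R;k=np.isfinite(Q[:,0])&(np.hypot(Q[:,0],Q[:,1])<35);Q=Q[k]
    V=F["frame"].reshape(-1,3)[k].mean(1)
    for z in range(-60,24,6):
        m=(Q[:,2]>=z)&(Q[:,2]<z+6)
        if m.sum()>4: print(nm,z,m.sum(),"x",np.percentile(Q[m,0],[3,97]).round(1),"y",np.percentile(Q[m,1],[3,97]).round(1),"grey",V[m].mean().round())
w=cv2.imread("pics/w10.png")
u=g["R"]@p+g["t"];u=(g["mtx"]@u/u[2])[:2].astype(int);print(u)
c=g["frame"][max(u[1]-70,0):u[1]+50,u[0]-60:u[0]+60][:,:,::-1]
o=np.zeros((480,800,3),np.uint8);o[:,:480]=cv2.resize(c,(480,480));o[:356,480:]=cv2.resize(w[120:420,150:420],(320,356));cv2.imwrite("pics/c4.png",o)
E
```

```text
t: 20.78
tcp_pos: [435.7, 292.3, 124.1]
orientation: [3.141, -0.0, 1.916]
ft_force: [0.3, 1.0, -0.3]
opening: 18.7
gripper_force: 58.4
t: 21.28
tcp_pos: [435.2, 292.1, 202.8]
orientation: [-3.141, -0.0, 1.916]
ft_force: [0.6, 0.2, 0.3]
opening: 18.5
gripper_force: 58.5
[435.23886054 292.13922491 202.78993037] [-3.14129844e+00 -2.17348688e-04  1.91609807e+00]
w -60 537 x [-5.2 11. ] y [-21.2  22.4] grey 55.0
w -54 478 x [-5.7 11. ] y [-20.5  21.8] grey 58.0
w -48 269 x [-4.6 11. ] y [-18.4  19.9] grey 55.0
w -42 157 x [-6.9  8.8] y [-8.3 10.1] grey 30.0
w -36 294 x [-9.4  9.2] y [-8.5  3.6] grey 101.0
w -30 527 x [-2.4 10.7] y [-20.7   8.3] grey 92.0
w -24 317 x [-6.5 11.7] y [-21.4  10.9] grey 65.0
w -18 187 x [-0.5 11.7] y [-20.   13.5] grey 52.0
w -12 187 x [-2.1 11.8] y [-20.3  15.9] grey 51.0
w -6 134 x [-3.9 11.6] y [-19.3  18.1] grey 49.0
w 0 19 x [8.2 8.9] y [-9.9 -4.7] grey 29.0
sc -60 44 x [-10.    9.9] y [14.9 24. ] grey 45.0
sc -54 46 x [-11.    9.3] y [14.6 24.3] grey 44.0
sc -48 23 x [-10.5   9.6] y [14.4 21.8] grey 60.0
sc -42 8 x [-8.8  8.7] y [15.1 16.9] grey 44.0
sc -30 46 x [-11.3   7.8] y [-6.5 10. ] grey 18.0
sc -24 46 x [-10.9   7.2] y [-5.9 11. ] grey 14.0
sc -18 57 x [-11.7   7.9] y [-9.8 13.8] grey 17.0
sc -12 54 x [-11.5   9.7] y [-11.8  16.2] grey 19.0
sc -6 48 x [-11.4   9.5] y [-12.4  18.3] grey 28.0
[469 248]
```

View pics/c4.png

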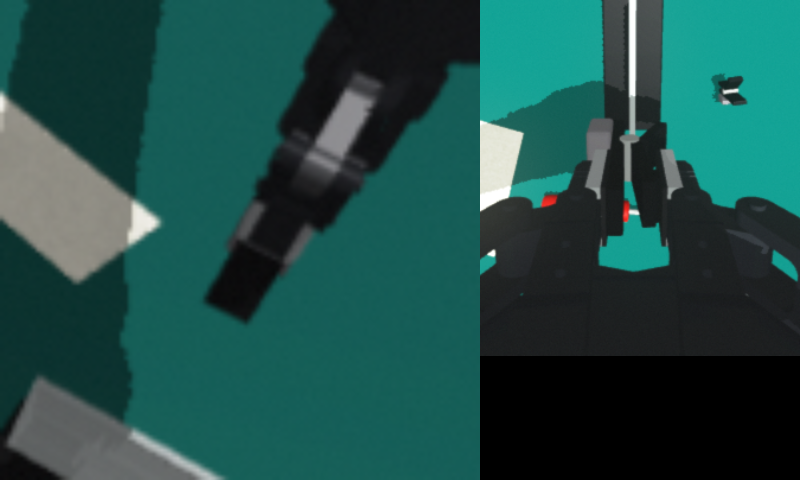

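The clip is held upright: pod left at tool y −21, jaws open to +18, tips near tool z −1. Carrying it to the tab.

```bash
python3 plan.py 634.8 5.7 195 0.074 6
```

```text
at [434.9 291.8 201.8] toolY 0.345
T [-0.588  0.353  0.014] A [-0.0007  0.0003  0.0144]
T [-0.628  0.326  0.014] A [0.     0.     0.0144]
T [-0.666  0.295  0.014] A [0.     0.     0.0144]
T [-0.703  0.261  0.014] A [0.     0.     0.0144]
T [-0.738  0.224  0.014] A [0.     0.     0.0144]
T [-0.771  0.184  0.014] A [0.     0.     0.0144]
```

```bash

python3 -m creep '[{"translation":[-0.29,0.176,0],"angular":[0,0,0.007],"gripper":1},{"translation":[-0.588,0.353,0.014],"angular":[0,0,0.0144],"gripper":1}]' >/dev/null
python3 -m creep '[{"translation":[-0.314,0.163,0],"angular":[0,0,0.007],"gripper":1},{"translation":[-0.628,0.326,0.014],"angular":[0,0,0.0144],"gripper":1}]' >/dev/null
python3 -m creep '[{"translation":[-0.333,0.148,0],"angular":[0,0,0.007],"gripper":1},{"translation":[-0.666,0.295,0.014],"angular":[0,0,0.0144],"gripper":1}]' >/dev/null
python3 -m creep '[{"translation":[-0.351,0.13,0],"angular":[0,0,0.007],"gripper":1},{"translation":[-0.703,0.261,0.014],"angular":[0,0,0.0144],"gripper":1}]' >/dev/null
python3 -m creep '[{"translation":[-0.369,0.112,0],"angular":[0,0,0.007],"gripper":1},{"translation":[-0.738,0.224,0.014],"angular":[0,0,0.0144],"gripper":1}]' >/dev/null
python3 -m creep '[{"translation":[-0.385,0.092,0],"angular":[0,0,0.007],"gripper":1},{"translation":[-0.771,0.184,0.014],"angular":[0,0,0.0144],"gripper":1},{"translation":[-0.771,0.184,0.014],"angular":[0,0,0.0144],"gripper":1},{"translation":[-0.771,0.184,0.014],"angular":[0,0,0.0144],"gripper":1}]'
python3 -m creep '[{"translation":[0,0,0.2],"angular":[0,0,0],"gripper":1},{"translation":[0,0,0.5],"angular":[0,0,0],"gripper":1},{"translation":[0,0,0.5],"angular":[0,0,0],"gripper":1},{"translation":[0,0,0.5],"angular":[0,0,0],"gripper":1}]'
python3 look.py w11; python3 plan.py 634.8 5.7 145 0.074 1; python3 - <<'E'
from h import *
from scipy.spatial.transform import Rotation as Rn
f=pickle.load(open("w11.pkl","rb"));s=f["s"];W=cloud(f,s).reshape(-1,3);H=cv2.cvtColor(f["frame"],cv2.COLOR_RGB2HSV).reshape(-1,3)
k=np.isfinite(W[:,0])&(np.hypot(W[:,0]-635,W[:,1]-6)<40);W=W[k];H=H[k]
q=W[(H[:,0]<18)&(H[:,1]>100)&(W[:,2]>122)&(W[:,2]<138)];print("tab",len(q),q.mean(0).round(1),q[:,2].max(),*rect(q[:,:2]))
q=W[(H[:,0]<18)&(H[:,1]>100)&(abs(W[:,2]-106)<4)];print("crown",len(q),q.mean(0).round(1),*rect(q[:,:2]))
R=Rn.from_euler("xyz",s["orientation"]).as_matrix();Q=(W-s["tcp_pos"])@R
for z in range(-30,8,4):
    m=(Q[:,2]>=z)&(Q[:,2]<z+4)&(H[:,1]<100)
    if m.sum()>4: print(z,m.sum(),"y",np.percentile(Q[m,1],[2,98]).round(1))
w=cv2.imread("pics/w11.png");cv2.imwrite("pics/c5.png",cv2.resize(w[120:345,180:380],(533,600)))
E
```

```text
t: 23.12
tcp_pos: [635.4, 5.8, 195.3]
orientation: [-3.14, -0.0, 1.644]
ft_force: [-1.0, 0.9, -0.8]
opening: 18.6
gripper_force: 58.5
t: 23.62
tcp_pos: [635.8, 6.8, 156.2]
orientation: [3.141, -0.0, 1.645]
ft_force: [-0.3, -0.9, -0.0]
opening: 19.1
gripper_force: 58.5
at [636.1   6.6 156.7] toolY 0.075
T [-0.01  -0.017  0.146] A [ 0.0004 -0.      0.0002]
tab 212 [635.1  11.8 132.8] 135.7179941055283 [635.2  10.5] [20.4  4.4] -1.498
crown 1270 [636.1  10.9 106.4] [635.4   6.6] [35.4 33.8] 0.071
-30 177 y [-9.3  7.7]
-26 513 y [-21.4   9.5]
-22 163 y [-19.6  11.4]
-18 117 y [-20.6  12.8]
-14 117 y [-20.8  14.4]
-10 117 y [-20.6  16.3]
-6 98 y [-20.6  17.9]
-2 33 y [-9.7 18.3]
```

View pics/c5.png

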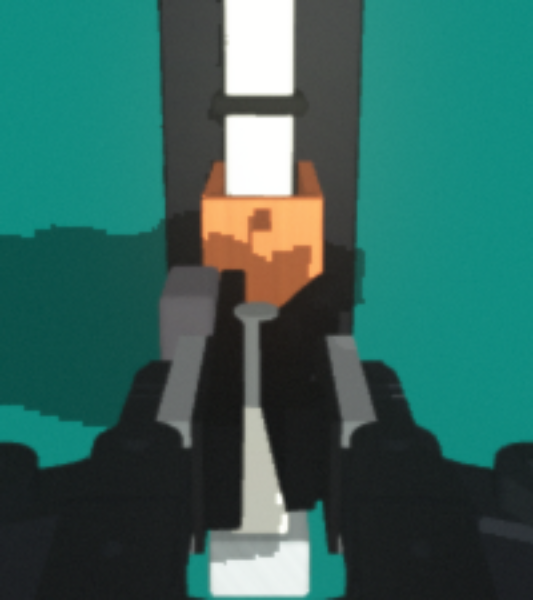

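Wrist crop: the jaws at (235–320, 280) straddle the tab line with the pod on the left, and the link is square on the bar. Going down slowly.

```bash

python3 -m creep '[{"translation":[-0.008,-0.016,0.08],"angular":[0,0,0],"gripper":1},{"translation":[-0.008,-0.016,0.16],"angular":[0,0,0],"gripper":1},{"translation":[-0.008,-0.016,0.22],"angular":[0,0,0],"gripper":1},{"translation":[-0.008,-0.016,0.22],"angular":[0,0,0],"gripper":1}]'
python3 -m creep '[{"translation":[0,0,0.06],"angular":[0,0,0],"gripper":1},{"translation":[0,0,0.13],"angular":[0,0,0],"gripper":1},{"translation":[0,0,0.13],"angular":[0,0,0],"gripper":1}]'
python3 -m creep '[{"translation":[0,0,0.06],"angular":[0,0,0],"gripper":1},{"translation":[0,0,0.13],"angular":[0,0,0],"gripper":1},{"translation":[0,0,0.13],"angular":[0,0,0],"gripper":1}]'
```

```text
t: 24.18
tcp_pos: [634.0, 5.6, 137.9]
orientation: [-3.141, -0.0, 1.645]
ft_force: [0.2, -0.4, -0.1]
opening: 18.7
gripper_force: 58.5
t: 24.55
tcp_pos: [633.9, 5.6, 127.4]
orientation: [-3.14, -0.0, 1.645]
ft_force: [-0.3, -0.4, 0.2]
opening: 18.8
gripper_force: 58.5
t: 24.92
tcp_pos: [633.9, 5.7, 117.0]
orientation: [-3.14, -0.0, 1.645]
ft_force: [1.0, 0.7, -0.8]
opening: 18.6
gripper_force: 58.5
```

```bash

python3 -m creep '[{"translation":[0,0.02,0],"angular":[0,0,0],"gripper":0.57},{"translation":[0,0.035,0],"angular":[0,0,0],"gripper":0.47},{"translation":[0,0.06,0],"angular":[0,0,0],"gripper":0.35},{"translation":[0,0.09,0],"angular":[0,0,0],"gripper":0.2},{"translation":[0,0.09,0],"angular":[0,0,0],"gripper":0.05}]'
python3 -m creep '[{"translation":[0,0,0],"angular":[0,0,0],"gripper":-0.2},{"translation":[0,0,0],"angular":[0,0,0],"gripper":-0.4},{"translation":[0,0,0],"angular":[0,0,0],"gripper":-0.4}]'
python3 look.py w12; python3 - <<'E'
from h import *
from scipy.spatial.transform import Rotation as Rn
f=pickle.load(open("w12.pkl","rb"));s=f["s"];W=cloud(f,s).reshape(-1,3);H=cv2.cvtColor(f["frame"],cv2.COLOR_RGB2HSV).reshape(-1,3)
k=np.isfinite(W[:,0])&(np.hypot(W[:,0]-635,W[:,1]-6)<45);W=W[k];H=H[k]
q=W[(H[:,0]<18)&(H[:,1]>100)&(abs(W[:,2]-106)<4)];print("crown",len(q),q.mean(0).round(1),*rect(q[:,:2]))
n=np.array([np.cos(.074),np.sin(.074)]);l=(W[:,:2]-[635.3,5.9])@n
for z in range(110,206,6):
    m=(W[:,2]>=z)&(W[:,2]<z+6)&(H[:,1]<100)
    if m.sum()>4: print(z,m.sum(),"x",np.percentile(l[m],[2,98]).round(1))
w=cv2.imread("pics/w12.png");cv2.imwrite("pics/c6.png",cv2.resize(w[120:345,180:380],(533,600)))
E
```

```text
t: 25.55
tcp_pos: [642.0, 6.2, 117.8]
orientation: [3.141, -0.0, 1.645]
ft_force: [-0.4, -0.0, -0.5]
opening: 40.4
gripper_force: 0.0
t: 25.92
tcp_pos: [641.5, 6.1, 117.7]
orientation: [3.142, -0.0, 1.645]
ft_force: [-0.2, 1.1, -0.6]
opening: 60.0
gripper_force: 0.0
crown 707 [640.1  11.5 106.3] [635.5   7.7] [35.7 31.9] 0.077
116 53 x [-17.3   7.9]
122 107 x [-19.    7.8]
128 121 x [-19.1   7.3]
134 138 x [-19.2   7.8]
140 800 x [-19.8   6.2]
146 510 x [-6.6  6.2]
152 301 x [-7.4  9.8]
158 362 x [-7.6 14. ]
164 665 x [-27.  41.]
170 899 x [-34.2  41.8]
176 1161 x [-34.6  41.5]
182 957 x [-35.1  41.9]
188 1292 x [-34.4  42.2]
194 841 x [-28.8  42.6]
200 468 x [-41.3  42.5]
```

View pics/c6.png

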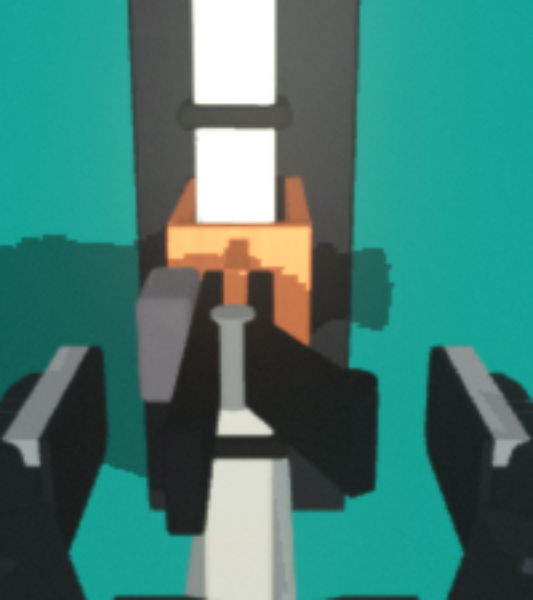

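Crop: the clip nips the tab at (235,285), upright, pod left at (170,330), and the fingers are clear on both sides. Backing off upward, then a last check.

```bash

python3 -m creep '[{"translation":[0,0,-0.25],"angular":[0,0,0],"gripper":-0.4},{"translation":[0,0,-0.6],"angular":[0,0,0],"gripper":-0.4},{"translation":[0,0,-1],"angular":[0,0,0],"gripper":-0.4}]' >/dev/null
python3 -m creep '[{"translation":[0,0,-0.4],"angular":[0,0,0],"gripper":-0.4},{"translation":[0,0,-0.6],"angular":[0,0,0],"gripper":-0.4},{"translation":[0,0,-0.6],"angular":[0,0,0],"gripper":-0.4},{"translation":[0,0,-0.6],"angular":[0,0,0],"gripper":-0.4},{"translation":[0,0,-0.6],"angular":[0,0,0],"gripper":-0.4}]'
python3 look.py w13; python3 - <<'E'
from h import *
f=pickle.load(open("w13.pkl","rb"));s=f["s"];W=cloud(f,s).reshape(-1,3);H=cv2.cvtColor(f["frame"],cv2.COLOR_RGB2HSV).reshape(-1,3)
k=np.isfinite(W[:,0])&(np.hypot(W[:,0]-635,W[:,1]-6)<40);W=W[k];H=H[k]
q=W[(H[:,0]<18)&(H[:,1]>100)&(abs(W[:,2]-106)<4)];print("crown",len(q),q.mean(0).round(1),*rect(q[:,:2]))
n=np.array([np.cos(.074),np.sin(.074)]);t=np.array([-n[1],n[0]]);d=W[:,:2]-[635.3,5.9];l=d@n;y=d@t
for z in range(110,206,8):
    m=(W[:,2]>=z)&(W[:,2]<z+8)&(H[:,1]<100)
    if m.sum()>4: print(z,m.sum(),"x",np.percentile(l[m],[2,98]).round(1),"y",np.percentile(y[m],[2,98]).round(1),"zmax",W[m,2].max().round(1))
E
```

```text
t: 26.98
tcp_pos: [640.8, 6.3, 244.2]
orientation: [-3.139, 0.0, 1.645]
ft_force: [-0.4, 0.4, 0.2]
opening: 59.9
gripper_force: 0.0
crown 357 [638.   17.  106.5] [635.   13.9] [35.4 21. ] 0.012
118 11 x [-17.6   7.3] y [ 8.3 11.7] zmax 125.2
126 34 x [-18.7   6.9] y [-15.2  11.7] zmax 133.9
134 44 x [-19.4   6.7] y [-14.8  11.7] zmax 142.0
142 347 x [-19.5   4.6] y [-11.2  10.5] zmax 150.0
150 144 x [-6.5  8.3] y [-9.4  8.6] zmax 158.0
158 114 x [-6.9 12.5] y [-9.   8.6] zmax 165.9
166 152 x [-6.4 20.2] y [-8.7  8.8] zmax 174.0
174 219 x [-6.1 25.2] y [-8.9  8.7] zmax 182.0
182 71 x [-7.4 23.8] y [-8.5  8.6] zmax 189.9
190 171 x [-8.  -2.3] y [-8.4  8.5] zmax 195.7
```

```bash
python3 -c "
from plant import bot
print(bot.sign_off())"
```

```text
the job is handed in; nothing more can be done
None
```

The job is handed in at about 27 s, verdict not shown: the tabbed link sits fully down astride the bar between the collars, and the sensor clip stands upright on its tab, about 17 mm deep, both let go.

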